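# Pull the filler strainer of the brake-fluid tank

### The job

Pull the strainer of the brake-fluid tank for cleaning: push its yellow filler cap down against the spring and, without forcing the catch, twist it anticlockwise until it comes free of its catch, lift the strainer straight out and stand it upright on its foot on the floor of the drain tray to run off, letting go of it. Then take hold of it again and lay it gently, without letting it drop or topple, in the tray's two red V rests with the cap at the high end. Leave the other parts on the counter where they are.

Things in the scene. Friction and masses are not known exactly. Their poses are not given: they have to be found in the camera images.
- strainer_mid (a point): Centre of the loose filler strainer (one rigid piece, about 240 g, 158 mm long), on its axis 79 mm above its foot. Local z runs along the axis from foot to cap, x lies in the plane of the wing, y is square to the wing's flat faces. Grey mesh tube, diameter 36, from the foot to 110 mm; balance point 60 mm above the foot. At the start it hangs locked in the neck, upright, only its cap in view.
- strainer_wing (a point): Point on the strainer's axis inside the wing, 132 mm above the foot; axes as strainer_mid. The wing is the yellow upright grip on the cap: 12 mm thick (y), 40 mm wide (x), from 118 to 158 mm above the foot. Below it the round yellow cap disc, diameter 70, from 110 to 118 mm. Can be pinched across its 12 mm from straight above, or tilted within the plane of the wing.
- strainer_foot (a point): Centre of the flat underside of the strainer's steel foot (diameter 36, it stands on it); axes as strainer_mid. Two small bayonet lugs stick out of the tube at local +x and -x, to 26 mm from the axis, 87 to 92 mm above the foot.
- neck (a point): Centre of the tank's filler neck, 134 mm above the counter; collar 82 mm across, neck top 155 mm. To free the cap: push it straight down 9 mm (over 7 is needed; the spring resists with 6 N at first, 12 N at 9 mm, stop at 12), keep it down and twist it 60 degrees anticlockwise seen from above (free from 55 to 68, stop at 71); then the spring lifts it to 3 mm above its locked height.
- tank: Grey fixed brake-fluid tank, 180 x 220 mm, top plate 120 mm above the counter; origin under its centre on the counter, z up. The locked wing lies along the tank's x axis (either way round). Small fittings on the top reach 152 mm. Lift the strainer's foot to 160 mm or more above the counter before moving sideways over the tank.
- tray: Fixed steel drain tray, 200 (x) x 260 mm (y), flat floor 3 mm above the counter, rim 14 mm high; origin under its centre on the counter, z up. The half at negative x is open floor; the V rests stand in the half at positive x.
- stand_spot (a point): Middle of the tray's open floor (on the floor, 48 mm from the tray's centre towards its -x): a good place to stand the strainer.
- cradle: Two red V rests (90 degrees, open upwards, arms 34 mm), fixed in the tray's +x half. Origin: where the centre of the strainer's foot comes when it lies seated in both Vs, 40 mm above the counter. x: axis of the seated strainer from foot to cap, seen from above along the tray's +y, rising 20 degrees; low V 14 mm, high V 76 mm along it. y level, z square to both. Wing plane any way round.
- caliper: Loose bead-blasted grey brake caliper casting, about 190 x 130 x 82 mm, 2.6 kg; bystander. Origin under its centre.
- height_stop: Loose steel knob-adjusted height stop, 60 x 44 mm foot, 90 mm tall; bystander. Origin under its centre.
- nipple: Loose brass bleeder nipple lying down, 36 mm long; bystander. Origin under its middle, on the counter.
- dust_plug: Loose orange nylon dust plug, diameter 28 mm, 20 mm tall; bystander. Origin under its centre.
- flare_fitting: Loose copper flare fitting lying down, 42 mm long; bystander. Origin under its middle, on the counter.
- brake_pad: Loose brake pad, 50 x 100 x 17 mm; bystander. Origin under its centre.
- piston: Loose steel caliper piston, a cup of diameter 46 mm, 42 mm tall; bystander. Origin under its centre.
Mind the look-alikes: they are no part of the job. Leave any green look-alike of the part that bears strainer_mid alone.

How it is judged (in metres and radians):
On the way, in this order (a step that is already met when the one before it is completed fails the run):
1. the cap is twisted free and the strainer lifted clear out of the filler neck (z of strainer_foot in the frame of tank above 0.143 m), for 0.1 s.
2. the strainer stands upright on its foot on the tray floor, let go (angle between strainer_mid's own z axis and vertical below 0.06 rad and z of strainer_foot in the frame of tray below 0.007 m and x of strainer_foot in the frame of tray between -0.1 and 0.1 m and y of strainer_foot in the frame of tray between -0.13 and 0.13 m and contact force between strainer and the fingers below 0.2 N), for 0.3 s.
At the end, for the whole second after the job is handed in: the strainer lies at rest and let go in both V rests, cap at the high end: its axis within 6 mm of the rests' axis at the foot and within 8 mm at the wing, its foot past the low V (from 14 mm below to 10 mm above its seated place along the axis) (y of strainer_foot in the frame of cradle between -0.006 and 0.006 m and z of strainer_foot in the frame of cradle between -0.006 and 0.006 m and y of strainer_wing in the frame of cradle between -0.008 and 0.008 m and z of strainer_wing in the frame of cradle between -0.008 and 0.008 m and x of strainer_foot in the frame of cradle between -0.014 and 0.01 m and x of strainer_wing in the frame of cradle above 0.1 m and linear speed of strainer below 0.02 m/s); the robot touches nothing.
It fails at once if the catch was forced (the strainer pressed on the tank with more than 150 N) (contact force between strainer and tank above 150 N).
It fails at once if the strainer was dropped or toppled (it spun faster than 8 rad/s) (angular speed of strainer above 8 rad/s).
It fails at once if the strainer was put down hard on the tray or its rests (more than 60 N) (contact force between strainer and tray above 60 N).
It fails at once if another part on the counter was moved more than 20 mm (distance of any of caliper, height_stop, nipple, dust_plug, flare_fitting, brake_pad, piston from where it was at the start of the episode above 0.02 m).
It also fails if it takes over 58 s, if anything falls off the work surface, if the arm or the gripper's body presses on something with over 40 N, if the wrist force passes 120 N, or if a joint passes its speed limit or range.

### The arm

A 6-joint arm with a two-finger parallel gripper is mounted at the origin on the work surface. World frame = base frame: x ahead of the robot, y to its left, z up, the work surface at z = 0. Lengths are in mm, angles in rad, forces in N, time in s.
With the tool pointing down it reaches from about 350 to 775 mm from the base axis. Payload 7.3 kg.
Tool frame: the origin (TCP) lies midway between the tips of the shut fingers; the grasp point (between the pads) lies grasp_offset behind it (grasp_offset is the distance from the TCP to the grasp point, in mm); z points along the fingers, x is the direction in which the jaws open and shut, and the axes are right-handed (so a half turn about z gives the same grasp; the last joint's range is limited). The gripper opens to 92 mm and grips with 3 to 60 N. Pads are 19 mm wide; open, the fingers measure 130 mm over their backs; the gripper's body (75 mm by 190 mm) begins 47 mm behind the grasp point.
Start: joints at [1.023, 0.342, 1.524, -0, 1.275, -0.146], TCP at [205.302, 483.214, 226.741] pointing down, gripper open.
Joint ranges: [-2.53, 2.53], [-0.77, 2.02], [0.04, 2.7], [-1, 4.14], [0.28, 2.66], [-3.11, 3.11]. Speed limits (rad/s): [2.57, 2.57, 3.14, 3.14, 3.14, 3.14].

### API

Orientations are given as a unit quaternion [w, x, y, z].
In Python, from plant import read_state, camera, camera_model, close_job, grasp_offset gives the robot as it stands.
- The arm moves only by the tool send_rows, never from a script. Its arguments are lists of equal length, an entry for each row: "slide": the shift along the tool's x, y, z in mm, a list of three; "rot": the turn, a rotation vector about the tool's x, y, z in rad, a list of three. A call has 1 to 5 rows; each row shifts and turns the commanded pose from where the row before left it, along the tool's axes as they then stand; what a row does not reach is not made up. A row lasts 1/8 s, in which the tool goes at most 62.5 mm and 10.7 degrees, less where a joint would pass 70% of its speed; a pose out of reach is approached as far as the arm can. A call with a gripper value outside its range is refused whole. "fingers" is the finger opening in mm, from 0 to 91.8, set as the call begins (left out, the last holds). The fingers move at their own pace and stop on an object; "newtons" is the grip in N (left out, the last holds). Time passes only in rows, so rows that do not move let the fingers close. It gives the time, the measured TCP pose, the force and the opening at its end, in the units of the state.
- read_state(): the state, without advancing time (a new reading comes with each control period).
- camera(name): name is "scene" or "top" or "wrist"; returns the picture (400x640x3 uint8, blue, green, red); there is no depth.
- camera_model(name): a dict with "intrinsics" (3x3 intrinsics, pixels), "R" (3x3) and "t" (3): a world point X has camera coordinates R X + t. Camera axes: x right, y down, z forward; pixel columns grow to the right and rows downward; lengths in mm; the calibration is good to about 2 mm. The wrist camera is an equidistant fisheye: a pixel r from the principal point sees the ray r / f radians off the axis. A picture is of the moment at which its call begins: read the wrist's pose just before it. camera_model takes no time and is no camera call; for the wrist camera it gives the pose at the moment of the call.
- close_job(): hands the job in, once; it reports no verdict.
The state is a dict: "time": time; "joint_pos": joint angles; "joint_velocities": joint speeds; "effort": joint torques, N m; "tcp_pos": TCP position; "orientation": TCP orientation; "force": force on the tool from outside, world axes, zero at the start; "wrist_torque": the same for the moment, N m; "grip_width": opening from 0.0 (shut) to 1.0 (fully open).
Only numpy, scipy, OpenCV 4.12 (cv2) and the standard library are available. Lean on these libraries where they do the work, as an engineer would, in place of code of your own. Each camera call takes 0.05 s, during which the arm holds its last target. There are 200 camera calls.

## Working session

There is one attempt and no reset: what is moved stays moved. The work goes in short steps, Python scripts to look and compute and a tool call to move; the robot and the scene stay as the last step left them, time stands still between calls to the robot, and variables do not carry over. Pictures are saved under pics/ and viewed, about 8 in all and at most 12, crops included, and the job is handed in when it is done.

Besides the shell and the picture viewer there is one more tool, called after ">>>" by a JSON object that holds its "method" and its "body", one argument or row to a line. send_rows: Moves the arm, as the interface text tells. Its arguments: {"type":"object","properties":{"slide":{"type":"array","items":{"type":"array","items":{"type":"number"}}},"rot":{"type":"array","items":{"type":"array","items":{"type":"number"}}},"fingers":{"type":"number"},"newtons":{"type":"number"}},"required":["slide","rot"]}

```bash
ls; mkdir -p pics; python3 - <<'E'
from plant import *
import cv2,numpy as np
print(read_state(), grasp_offset)
for n in("scene","top"):
    im=camera(n); cv2.imwrite(f"pics/{n}0.png",im)
    m=camera_model(n); print(n,m)
print(camera_model("wrist"))
E
```

```text
pics
{'time': 0.0, 'joint_pos': array([ 1.02298921e+00,  3.42746477e-01,  1.52502306e+00, -7.79615075e-06,
        1.27539438e+00, -1.46004946e-01]), 'joint_velocities': array([ 0.00029384,  0.00025481,  0.00136548,  0.00102377, -0.00011483,
        0.00080183]), 'effort': array([ 1.96549387e-03, -4.31246102e+01, -2.44228971e+01,  7.20012467e-02,
        5.57217922e-02, -9.72514545e-05]), 'tcp_pos': array([205.08438325, 482.84135697, 226.03052578]), 'orientation': array([ 3.36935551e-04,  8.33988808e-01,  5.51780799e-01, -7.09723613e-04]), 'force': array([-0.79620425,  0.08110188,  0.13089309]), 'wrist_torque': array([ 0.02255421, -0.04930252, -0.0344003 ]), 'grip_width': 1.0029212904511793} 18.8
scene {'intrinsics': array([[437.6907817 ,   0.        , 315.68849689],
       [  0.        , 437.6907817 , 201.32217743],
       [  0.        ,   0.        ,   1.        ]]), 'R': array([[ 0.11858045,  0.99288625,  0.01075016],
       [ 0.68338394, -0.07375253, -0.72632427],
       [-0.72036453,  0.09347435, -0.68726813]]), 't': array([  20.43641813, -305.33617525, 1531.47828261])}
top {'intrinsics': array([[441.89151258,   0.        , 312.74735141],
       [  0.        , 441.89151258, 206.83884705],
       [  0.        ,   0.        ,   1.        ]]), 'R': array([[ 1.98717674e-02, -9.99802535e-01,  5.40234479e-05],
       [-9.97185708e-01, -1.98236629e-02, -7.23027397e-02],
       [ 7.22895334e-02,  1.38291181e-03, -9.97382730e-01]]), 't': array([-105.44990302,  571.08898622, 1105.87852087])}
{'intrinsics': array([[309.70691629,   0.        , 322.29247911],
       [  0.        , 309.70691629, 193.12093742],
       [  0.        ,   0.        ,   1.        ]]), 'R': array([[ 3.90245205e-01,  9.20710490e-01, -9.35000732e-04],
       [ 8.92322430e-01, -3.77962242e-01,  2.46789839e-01],
       [ 2.26868598e-01, -9.71428732e-02, -9.69068574e-01]]), 't': array([-525.51660572,  -31.80000508,  388.54603012])}
```

View pics/top0.png

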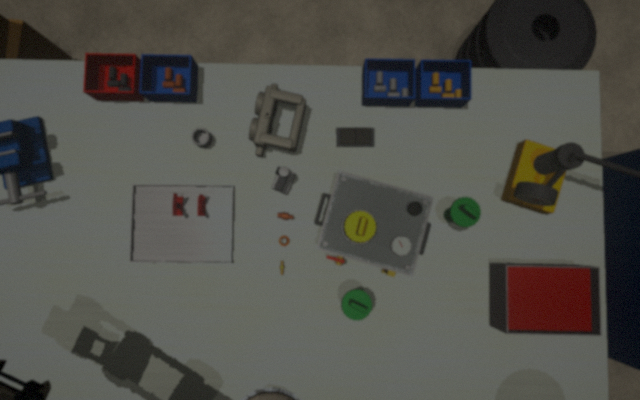

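View pics/scene0.png

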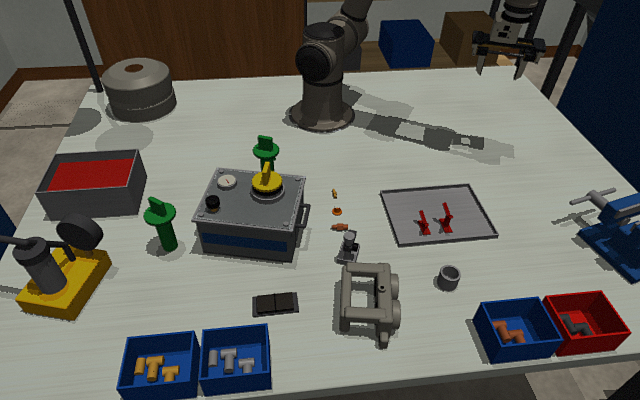

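```bash
cat > h.py <<'E'
from plant import *
import cv2,numpy as np
from scipy.spatial.transform import Rotation as Ro
def ray(n,u,v,m=None):
    m=m or camera_model(n);K=m["intrinsics"]
    a=(u-K[0,2])/K[0,0];b=(v-K[1,2])/K[1,1]
    if n=="wrist":
        r=np.hypot(a,b);s=np.sin(r)/max(r,1e-9);d=np.array([a*s,b*s,np.cos(r)])
    else: d=np.array([a,b,1.])
    R=m["R"];return -R.T@m["t"],R.T@(d/np.linalg.norm(d))
def onz(n,u,v,z,m=None):
    c,d=ray(n,u,v,m);return c+d*(z-c[2])/d[2]
def tri(r1,r2):
    A=np.zeros((3,3));b=np.zeros(3)
    for c,d in(r1,r2):
        P=np.eye(3)-np.outer(d,d);A+=P;b+=P@c
    X=np.linalg.solve(A,b);return X,[np.linalg.norm((np.eye(3)-np.outer(d,d))@(X-c)) for c,d in(r1,r2)]
def proj(n,X,m=None):
    m=m or camera_model(n);K=m["intrinsics"];p=m["R"]@np.asarray(X,float)+m["t"]
    if n=="wrist":
        t=np.arctan2(np.hypot(p[0],p[1]),p[2]);q=p[:2]/max(np.hypot(p[0],p[1]),1e-9)*t
    else:q=p[:2]/p[2]
    return q*K[0,0]+K[:2,2]
def mask(im,col):
    h=cv2.cvtColor(im,cv2.COLOR_BGR2HSV)
    if col=="y":return cv2.inRange(h,(22,110,50),(36,255,255))
    return cv2.inRange(h,(0,130,40),(8,255,255))|cv2.inRange(h,(172,130,40),(180,255,255))
def blobs(m,amin=20):
    n,l,s,c=cv2.connectedComponentsWithStats(m);return [(s[i][:5].tolist(),c[i].round(1).tolist()) for i in range(1,n) if s[i][4]>=amin]
E
python3 - <<'E'
from h import *
for n in("top","scene"):
    im=cv2.imread(f"pics/{n}0.png")
    for c in "yr":
        print(n,c,blobs(mask(im,c)))
    if n=="top":
        cs=max(cv2.findContours(mask(im,"y"),0,1)[0],key=cv2.contourArea);e=cv2.minEnclosingCircle(cs);f=cv2.fitEllipse(cs);print(e,f)
        for z in(165,170):print(z,onz("top",*f[0],z))
        print("tray",[onz("top",*p,14).round(0) for p in((132,185),(235,185),(234,262),(131,262))])
        print("tank",[onz("top",*p,120).round(0) for p in((336,173),(435,190),(413,274),(318,242))])
        a=cv2.resize(im[160:290,310:450],None,fx=4,fy=4,interpolation=2);b=cv2.resize(im[175:272,120:245],None,fx=4,fy=4,interpolation=2)
        o=np.zeros((520,0,3),np.uint8)
        c1=np.zeros((600,560,3),np.uint8);c1[:520]=a
    else:
        b=cv2.resize(im[125:265,190:340],None,fx=3,fy=3,interpolation=2)
        d=cv2.resize(im[175:255,370:505],None,fx=3,fy=3,interpolation=2)
cv2.imwrite("pics/c1.png",cv2.convertScaleAbs(cv2.hconcat([cv2.resize(a,(400,371)),cv2.resize(b,(398,371))]),alpha=1.6))
E
```

```text
top y [([512, 140, 43, 46, 875], [529.1, 163.8]), ([540, 174, 25, 39, 226], [554.3, 194.1]), ([344, 211, 32, 32, 801], [359.6, 226.3]), ([386, 271, 9, 5, 33], [390.4, 272.9])]
top r [([84, 53, 53, 42, 1176], [112.1, 74.6]), ([174, 195, 9, 20, 103], [177.5, 205.4]), ([199, 196, 6, 19, 67], [200.6, 204.8]), ([328, 256, 16, 7, 37], [336.0, 259.0]), ([508, 267, 85, 65, 5313], [549.4, 298.9])]
((533.0921020507812, 165.99122619628906), 26.941553115844727) ((531.5787353515625, 163.89352416992188), (34.94649124145508, 45.45884323120117), 34.67437744140625)
165 [ 668.67846491 -581.95865308  165.        ]
170 [ 667.77451276 -579.47560046  170.        ]
tray [array([621., 372.,  14.]), array([626., 107.,  14.]), array([429., 103.,  14.]), array([424., 365.,  14.])]
tank [array([ 646., -147.,  120.]), array([ 611., -378.,  120.]), array([ 416., -328.,  120.]), array([ 485., -108.,  120.])]
scene y [([252, 161, 30, 31, 579], [266.4, 179.2]), ([51, 247, 17, 19, 181], [58.8, 255.0]), ([93, 252, 9, 8, 20], [96.2, 255.7]), ([102, 254, 7, 12, 21], [104.7, 258.9]), ([15, 257, 88, 56, 1246], [63.4, 285.8]), ([61, 260, 10, 12, 54], [65.1, 265.5]), ([58, 312, 13, 7, 22], [65.0, 314.7])]
scene r [([47, 158, 87, 33, 2098], [90.9, 174.3]), ([439, 202, 14, 31, 173], [446.1, 219.5]), ([418, 210, 13, 25, 148], [423.7, 224.0]), ([543, 290, 89, 66, 3547], [586.8, 321.9])]
```

View pics/c1.png

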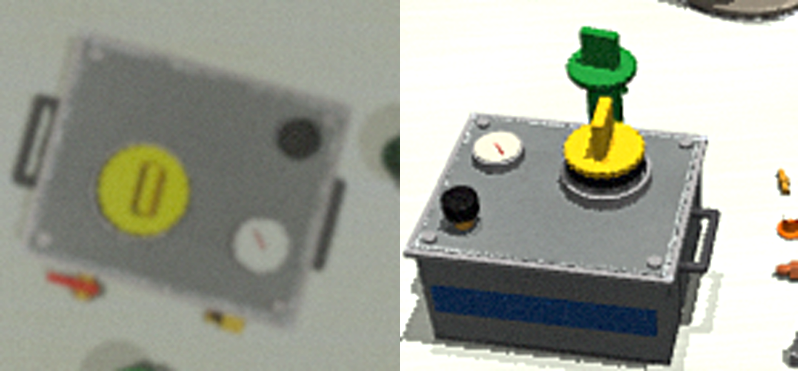

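```bash
python3 - <<'E'
from h import *
top=cv2.imread("pics/top0.png");sc=cv2.imread("pics/scene0.png")
def big(m,x,y):
    n,l,s,c=cv2.connectedComponentsWithStats(m);return (l==l[y,x]).astype(np.uint8)
mt=cv2.morphologyEx(big(mask(top,"y"),350,226),3,np.ones((7,7)))
c=max(cv2.findContours(mt,0,1)[0],key=cv2.contourArea);f=cv2.fitEllipse(c);print(f)
ms=big(mask(sc,"y"),270,185)
ys,xs=np.nonzero(ms);print(xs.min(),xs.max(),ys.min(),ys.max())
# disc in scene: lower part; width extents row
for y in range(ys.min(),ys.max()+1,2):print(y,xs[ys==y].min(),xs[ys==y].max(),end="; ")
for z in (165,170,175,180):
    X=onz("top",*f[0],z);print(z,X.round(1),"scene px of disc top",proj("scene",X).round(1),"wing top ctr",proj("scene",X+[0,0,40]).round(1), "rad35 px",[proj("scene",X+35*np.array([np.cos(a),np.sin(a),0])).round(0).tolist() for a in(1.57,-1.57,0)])
T=[(338,173),(433.2,196.8),(412.2,273.8),(317.7,247.5)]
P=[onz("top",*p,120) for p in T]
for i in range(4):
    d=P[(i+1)%4]-P[i];print(np.linalg.norm(d).round(0),np.degrees(np.arctan2(d[1],d[0])).round(1))
print(np.mean(P,0))
E
```

```text
((359.6413269042969, 226.27957153320312), (30.65090560913086, 31.498340606689453), 110.01600646972656)
252 281 161 191
161 265 268; 163 264 269; 165 264 269; 167 263 269; 169 263 268; 171 262 273; 173 257 277; 175 255 279; 177 253 281; 179 252 281; 181 252 281; 183 252 281; 185 253 279; 187 254 278; 189 256 275; 191 260 271; 165 [ 521.5 -199.   165. ] scene px of disc top [267.2 178.2] wing top ctr [266.  164.8] rad35 px [[282.0, 177.0], [252.0, 179.0], [268.0, 188.0]]
170 [ 521.4 -198.5  170. ] scene px of disc top [267.2 176.5] wing top ctr [266.1 163. ] rad35 px [[282.0, 175.0], [252.0, 178.0], [268.0, 186.0]]
175 [ 521.2 -197.9  175. ] scene px of disc top [267.3 174.8] wing top ctr [266.2 161.2] rad35 px [[282.0, 174.0], [252.0, 176.0], [268.0, 185.0]]
180 [ 521.1 -197.4  180. ] scene px of disc top [267.4 173.1] wing top ctr [266.3 159.4] rad35 px [[283.0, 172.0], [252.0, 174.0], [268.0, 183.0]]
228.0 -103.0
185.0 164.9
225.0 75.6
180.0 -14.2
[ 532.32633216 -239.78082177  120.        ]
```

```bash
cat >> h.py <<'E'
def down(yaw):  # tool pointing down, jaw axis x at world yaw (deg)
    return Ro.from_euler("z",yaw,degrees=True)*Ro.from_rotvec([np.pi,0,0])
def cur():
    s=read_state();q=s["orientation"];return s["tcp_pos"],Ro.from_quat(q[[1,2,3,0]]),s
def log():
    p,R,s=cur();open("log.txt","a").write(" ".join(map(str,[*s["joint_pos"],*p,*R.as_quat()]))+"\n")
def plan(p1,R1,n,p0=None,R0=None):
    if p0 is None:p0,R0,_=cur();log()
    w=(R0.inv()*R1).as_rotvec();dp=(np.asarray(p1)-p0)/n;R=R0
    print("dist/row %.1f deg/row %.2f"%(np.linalg.norm(dp),np.degrees(np.linalg.norm(w)/n)))
    S=[]
    for i in range(n):
        S.append((R.inv().apply(dp)).round(1).tolist());R=R*Ro.from_rotvec(w/n)
    for k in range(0,n,5):print(S[k:k+5])
    print("rot",(w/n).round(4).tolist())
E
python3 - <<'E'
from h import *
plan([521.4,-198.8,290],down(-104.3),17)
E
```

```text
dist/row 44.4 deg/row 10.08
[[-29.6, 32.8, -3.7], [-23.4, 37.5, -3.7], [-16.5, 41.0, -3.7], [-9.1, 43.3, -3.7], [-1.4, 44.2, -3.7]]
[[6.4, 43.7, -3.7], [13.9, 42.0, -3.8], [21.0, 38.9, -3.8], [27.5, 34.6, -3.8], [33.2, 29.2, -3.8]]
[[37.8, 23.0, -3.8], [41.2, 16.0, -3.8], [43.4, 8.6, -3.8], [44.2, 0.9, -3.8], [43.7, -6.9, -3.8]]
[[41.8, -14.4, -3.8], [38.6, -21.5, -3.8]]
rot [0.0001, 0.0, 0.1758]
```

>>> {"method": "send_rows", "body": {
  "slide": [
    [-29.6,32.8,-3.7],
    [-23.4,37.5,-3.7],
    [-16.5,41.0,-3.7],
    [-9.1,43.3,-3.7],
    [-1.4,44.2,-3.7]
  ],
  "rot": [
    [0,0,0.1758],
    [0,0,0.1758],
    [0,0,0.1758],
    [0,0,0.1758],
    [0,0,0.1758]
  ],
  "fingers": 50
}}

```text
time: 0.72
tcp_pos: [298.6, 281.3, 245.1]
orientation: [0.0, 0.99, 0.142, -0.0]
force: [-0.2, 0.3, 0.2]
grip_width: 0.555
```

>>> {"method": "send_rows", "body": {
  "slide": [
    [6.4,43.7,-3.7],
    [13.9,42.0,-3.8],
    [21.0,38.9,-3.8],
    [27.5,34.6,-3.8],
    [33.2,29.2,-3.8]
  ],
  "rot": [
    [0,0,0.1758],
    [0,0,0.1758],
    [0,0,0.1758],
    [0,0,0.1758],
    [0,0,0.1758]
  ]
}}

```text
time: 1.35
tcp_pos: [391.7, 80.8, 264.1]
orientation: [-0.0, 0.956, -0.293, -0.0]
force: [0.4, 1.4, 0.3]
grip_width: 0.547
```

>>> {"method": "send_rows", "body": {
  "slide": [
    [37.8,23.0,-3.8],
    [41.2,16.0,-3.8],
    [43.4,8.6,-3.8],
    [44.2,0.9,-3.8],
    [43.7,-6.9,-3.8]
  ],
  "rot": [
    [0,0,0.1758],
    [0,0,0.1758],
    [0,0,0.1758],
    [0,0,0.1758],
    [0,0,0.1758]
  ]
}}

```text
time: 1.98
tcp_pos: [484.9, -119.7, 282.9]
orientation: [0.0, 0.74, -0.672, -0.0]
force: [0.5, 0.9, -0.1]
grip_width: 0.544
```

>>> {"method": "send_rows", "body": {
  "slide": [
    [41.8,-14.4,-3.8],
    [38.6,-21.5,-3.8],
    [0,0,0]
  ],
  "rot": [
    [0,0,0.1758],
    [0,0,0.1758],
    [0,0,0]
  ]
}}

```text
time: 2.35
tcp_pos: [522.3, -200.9, 289.6]
orientation: [-0.0, -0.612, 0.791, 0.0]
force: [0.2, -0.2, -1.0]
grip_width: 0.544
```

```bash
python3 - <<'E'
from h import *
log();p,R,s=cur();m=camera_model("wrist");im=camera("wrist");cv2.imwrite("pics/w1.png",im)
print(p.round(1),R.as_matrix().round(3).tolist(),s["joint_pos"].round(3),s["time"],s["force"])
print(m["R"].round(3).tolist(),(-m["R"].T@m["t"]).round(0))
print(blobs(mask(im,"y")))
E
```

```text
[ 522.3 -200.9  289.6] [[-0.25, -0.968, -0.001], [-0.968, 0.25, 0.0], [0.0, 0.001, -1.0]] [-0.504  0.369  1.311 -0.     1.463  1.319] 2.35 [ 0.17231829 -0.24343562 -0.96750475]
[[-0.249, -0.968, -0.0], [-0.939, 0.241, 0.247], [-0.239, 0.062, -0.969]] [ 587. -217.  447.]
[([544, 0, 49, 50, 1145], [561.0, 25.2]), ([584, 70, 10, 9, 66], [588.4, 73.8]), ([285, 149, 75, 74, 4101], [322.0, 185.3])]
```

View pics/w1.png

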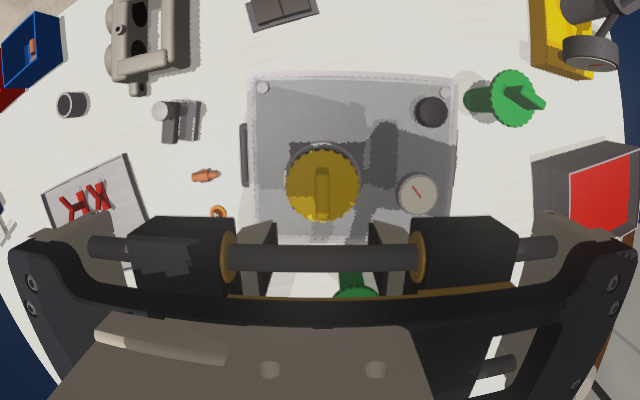

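```bash
python3 - <<'E'
from h import *
im=cv2.imread("pics/w1.png");p,R,s=cur();m=camera_model("wrist")
mk=mask(im,"y");n,l,st,c=cv2.connectedComponentsWithStats(mk);b=(l==l[200,300]).astype(np.uint8)
cs=max(cv2.findContours(b,0,1)[0],key=cv2.contourArea)
P=np.array([onz("wrist",*q[0],165,m)[:2] for q in cs],np.float32)
print(cv2.minEnclosingCircle(P),cv2.fitEllipse(P))
# wing via edges inside disc
g=cv2.resize(cv2.convertScaleAbs(im[140:235,275:370],alpha=2),None,fx=6,fy=6,interpolation=2)
cv2.imwrite("pics/w1c.png",g)
# disc-bottom height by scene/wrist/top triangulation of disc centre
E
```

```text
((523.350341796875, -197.77313232421875), 35.61481475830078) ((523.1893920898438, -198.28524780273438), (67.66829681396484, 68.31185913085938), 71.78556823730469)
```

View pics/w1c.png

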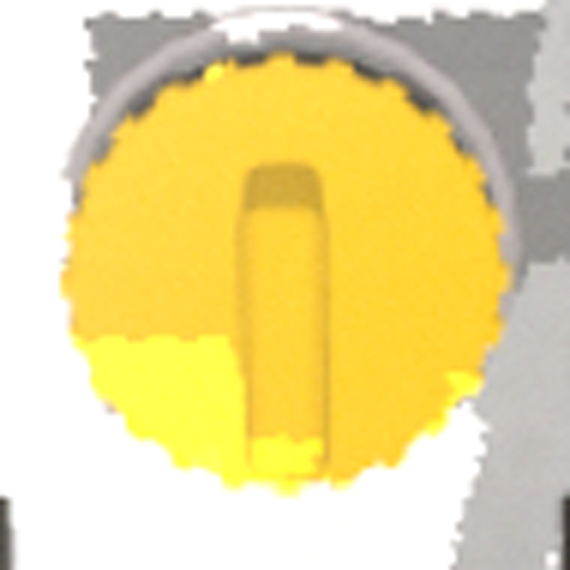

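```bash
python3 - <<'E'
from h import *
m=camera_model("wrist");p,R,s=cur()
for z in(195,200,205,210):
    a=onz("wrist",322.4,174.5,z,m);b=onz("wrist",322.9,219.3,z,m);print(z,a.round(1),b.round(1),np.linalg.norm(a-b).round(1),((a+b)/2).round(1),np.degrees(np.arctan2(*(a-b)[1::-1])).round(1))
for z in(160,165,170):
    a=onz("wrist",322.0,167.2,z,m);print(z,a.round(1))
plan([522.5,-198.5,215],down(-104.3),2)
E
```

```text
195 [ 539.5 -202.9  195. ] [ 501.4 -193.6  195. ] 39.2 [ 520.5 -198.3  195. ] -13.6
200 [ 540.5 -203.1  200. ] [ 503.1 -194.1  200. ] 38.4 [ 521.8 -198.6  200. ] -13.6
205 [ 541.4 -203.3  205. ] [ 504.8 -194.5  205. ] 37.6 [ 523.1 -198.9  205. ] -13.6
210 [ 542.3 -203.6  210. ] [ 506.5 -194.9  210. ] 36.9 [ 524.4 -199.2  210. ] -13.6
160 [ 539.9 -202.5  160. ]
165 [ 540.7 -202.8  165. ]
170 [ 541.5 -203.   170. ]
dist/row 37.3 deg/row 0.06
[[-0.4, -0.4, 37.3], [-0.4, -0.3, 37.3]]
rot [0.0009, 0.0004, 0.0001]
```

>>> {"method": "send_rows", "body": {
  "slide": [
    [-0.7,0,38],
    [-0.7,0,38],
    [-0.7,0,30],
    [0,0,12.5]
  ],
  "rot": [
    [0,0,0],
    [0,0,0],
    [0,0,0],
    [0,0,0]
  ],
  "fingers": 40
}}

```text
time: 2.9
tcp_pos: [521.2, -194.8, 170.7]
orientation: [-0.001, -0.615, 0.789, 0.002]
force: [1.0, -0.1, 0.5]
grip_width: 0.434
```

>>> {"method": "send_rows", "body": {
  "slide": [
    [0,0,0],
    [0,0,0],
    [0,0,0],
    [0,0,0]
  ],
  "rot": [
    [0,0,0],
    [0,0,0],
    [0,0,0],
    [0,0,0]
  ],
  "fingers": 0,
  "newtons": 50
}}

```text
time: 3.4
tcp_pos: [522.5, -198.9, 173.8]
orientation: [-0.001, -0.614, 0.789, -0.002]
force: [-2.7, -8.2, 2.3]
grip_width: 0.128
```

```bash
python3 - <<'E'
from h import *
log();p,R,s=cur();print(p.round(2),R.as_matrix().round(3).tolist(),s["force"].round(1),s["wrist_torque"].round(2),s["joint_pos"].round(3),s["grip_width"]*91.8)
E
```

```text
[ 522.48 -198.93  173.75] [[-0.246, -0.969, 0.001], [-0.969, 0.246, -0.005], [0.005, -0.003, -1.0]] [-2.7 -8.2  2.3] [-1.61  0.77 -0.08] [-0.499  0.448  1.512 -0.004  1.177  1.323] 11.795304689777547
```

>>> {"method": "send_rows", "body": {
  "slide": [
    [0,0,2],
    [0,0,2],
    [0,0,2],
    [0,0,2],
    [0,0,0]
  ],
  "rot": [
    [0,0,0],
    [0,0,0],
    [0,0,0],
    [0,0,0],
    [0,0,0]
  ],
  "newtons": 60
}}

```text
time: 4.03
tcp_pos: [523.1, -199.2, 167.1]
orientation: [-0.0, -0.614, 0.789, -0.003]
force: [-4.4, -7.9, 9.6]
grip_width: 0.123
```

>>> {"method": "send_rows", "body": {
  "slide": [
    [0,0,2],
    [0,0,1],
    [0,0,0]
  ],
  "rot": [
    [0,0,0],
    [0,0,0],
    [0,0,0]
  ]
}}

```text
time: 4.4
tcp_pos: [523.2, -199.2, 164.5]
orientation: [-0.0, -0.614, 0.789, -0.004]
force: [-4.9, -6.9, 11.6]
grip_width: 0.131
```

>>> {"method": "send_rows", "body": {
  "slide": [
    [0,0,0],
    [0,0,0],
    [0,0,0],
    [0,0,0],
    [0,0,0]
  ],
  "rot": [
    [0,0,-0.1],
    [0,0,-0.12],
    [0,0,-0.12],
    [0,0,-0.12],
    [0,0,-0.12]
  ]
}}

```text
time: 5.03
tcp_pos: [524.3, -197.6, 164.6]
orientation: [-0.001, 0.815, -0.58, 0.004]
force: [0.3, -0.9, 12.2]
grip_width: 0.125
```

```bash
python3 - <<'E'
from h import *
p,R,s=cur();x=R.as_matrix()[:,0];print(p.round(2),np.degrees(np.arctan2(x[1],x[0])).round(2),s["force"].round(1),s["wrist_torque"].round(2),s["joint_pos"].round(3))
E
```

```text
[ 524.28 -197.59  164.57] -70.83 [ 0.3 -0.9 12.2] [ 0.11  0.32 -0.15] [-0.497  0.457  1.525  0.     1.152  0.739]
```

>>> {"method": "send_rows", "body": {
  "slide": [
    [0,0,0],
    [0,0,0],
    [0,0,0],
    [0,0,0],
    [0,0,0]
  ],
  "rot": [
    [0,0,-0.12],
    [0,0,-0.12],
    [0,0,-0.12],
    [0,0,-0.125],
    [0,0,0]
  ]
}}

```text
time: 5.65
tcp_pos: [524.0, -197.4, 164.4]
orientation: [0.0, 0.93, -0.368, 0.003]
force: [-0.3, -0.7, 11.8]
grip_width: 0.127
```

```bash
python3 - <<'E'
from h import *
p,R,s=cur();x=R.as_matrix()[:,0];print(p.round(2),np.degrees(np.arctan2(x[1],x[0])).round(2),s["force"].round(1),s["wrist_torque"].round(2),s["joint_pos"].round(3))
E
```

```text
[ 524.03 -197.36  164.41] -43.16 [-0.3 -0.7 11.8] [0.11 0.44 0.12] [-0.497  0.457  1.526  0.     1.152  0.256]
```

>>> {"method": "send_rows", "body": {
  "slide": [
    [0,0,-4],
    [0,0,-5],
    [0,0,-5],
    [0,0,-4],
    [0,0,0]
  ],
  "rot": [
    [0,0,0],
    [0,0,0],
    [0,0,0],
    [0,0,0],
    [0,0,0]
  ]
}}

```text
time: 6.28
tcp_pos: [522.2, -196.6, 179.2]
orientation: [0.0, 0.93, -0.368, -0.0]
force: [0.9, -3.5, -1.9]
grip_width: 0.127
```

>>> {"method": "send_rows", "body": {
  "slide": [
    [0,0,-15],
    [0,0,-25],
    [0,0,-25],
    [0,0,-27],
    [0,0,-27]
  ],
  "rot": [
    [0,0,0],
    [0,0,0],
    [0,0,0],
    [0,0,0],
    [0,0,0]
  ]
}}

```text
time: 6.9
tcp_pos: [522.1, -195.9, 299.6]
orientation: [-0.001, 0.93, -0.368, -0.0]
force: [0.6, 0.4, -1.2]
grip_width: 0.127
```

```bash
python3 - <<'E'
from h import *
log();p,R,s=cur();x=R.as_matrix()[:,0];print(p.round(2),np.degrees(np.arctan2(x[1],x[0])).round(2),s["force"].round(1),s["wrist_torque"].round(2),s["joint_pos"].round(3))
im=camera("scene");c=cv2.resize(im[80:290,170:510],None,fx=2.3,fy=2.3,interpolation=2);cv2.imwrite("pics/s1.png",c)
E
```

```text
[ 522.12 -195.85  299.61] -43.22 [ 0.6  0.4 -1.2] [-0.11  0.11 -0.02] [-4.970e-01  3.600e-01  1.297e+00  1.000e-03  1.486e+00  2.570e-01]
```

View pics/s1.png

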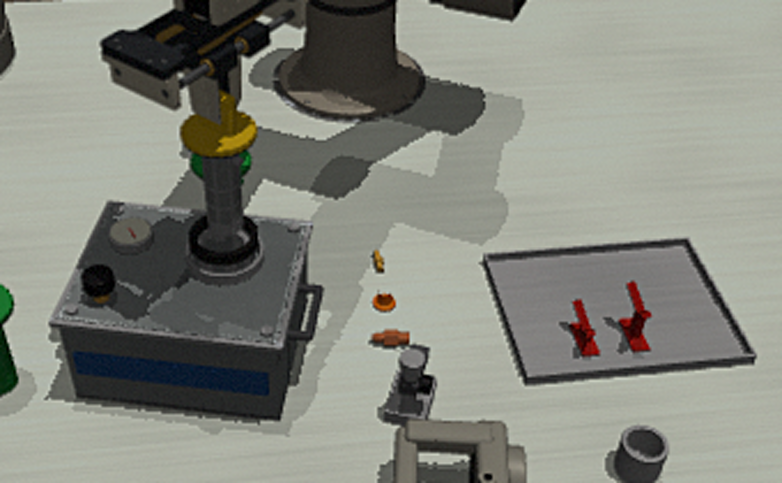

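```bash
python3 - <<'E'
from h import *
top=cv2.imread("pics/top0.png")
D=np.loadtxt("log.txt");print(len(D))
# strainer height check, present picture
im=camera("scene");mk=mask(im,"y");n,l,st,c=cv2.connectedComponentsWithStats(mk)
for i in range(1,n):
    if st[i][4]>200:print(st[i],c[i])
p,R,s=cur()
for d in(120,126,132):
    F=p-[0,0,d];print(d,"foot",proj("scene",F).round(1),"disc rim z114 sides",[proj("scene",F+[0,y,114]).round(1).tolist() for y in(-35,35)], "front bottom",proj("scene",F+[35,0,110]).round(1))
# kin fit: planar
off=[];A=[];y=[]
for r in D:
    q=r[:6];P=r[6:9];u=np.array([np.cos(q[0]),np.sin(q[0])]);v=np.array([-u[1],u[0]]);off.append(P[:2]@v)
    a,b=q[1],q[1]+q[2]
    A.append([np.sin(a),np.sin(b),np.cos(b),1,0]);y.append(P[:2]@u)
    A.append([np.cos(a),np.cos(b),-np.sin(b),0,1]);y.append(P[2])
x,res,rk,sv=np.linalg.lstsq(np.array(A),np.array(y),rcond=None);print(x.round(1),rk,sv.round(2),np.abs(np.array(A)@x-y).max(),np.round(off,1))
# rests in top view
mr=mask(top,"r");n,l,st,c=cv2.connectedComponentsWithStats(mr)
for (u,v,z) in((200.6,0,43.5),(177.5,0,64.7)):
    k=[i for i in range(1,n) if abs(c[i][0]-u)<2 and abs(c[i][1]-205)<3][0]
    ys,xs=np.nonzero(l==k)
    for yy in(ys.min(),ys.max()):
        t=xs[ys==yy].mean();print(z,(t,yy),onz("top",t,yy+(.5 if yy>205 else -.5),z).round(1))
E
```

```text
5
[248 118  33  29 553] [264.73056058 135.06509946]
[  16  247   84   68 1607] [ 63.52271313 282.38332296]
120 foot [267.8 173.1] disc rim z114 sides [[247.8, 132.9], [280.7, 130.9]] front bottom [265.  143.1]
126 foot [267.9 175.1] disc rim z114 sides [[248.0, 135.2], [280.9, 133.3]] front bottom [265.2 145.4]
132 foot [268.1 177.1] disc rim z114 sides [[248.3, 137.6], [281.0, 135.6]] front bottom [265.4 147.8]
[ 518.8  378.2   44.9   -3.7 -108.7] 5 [3.87 3.16 0.21 0.19 0.05] 0.26873599897774625 [76.4 76.3 76.5 75.2 76.7]
43.5 (np.float64(200.5), np.int64(196)) [594.3 187.3  43.5]
43.5 (np.float64(200.0), np.int64(214)) [546.7 186.7  43.5]
64.7 (np.float64(175.0), np.int64(195)) [593.5 244.5  64.7]
64.7 (np.float64(178.5), np.int64(214)) [544.6 233.8  64.7]
```

```bash
python3 - <<'E'
from h import *
plan([477,236,300],down(-71.9),12)
E
```

```text
dist/row 36.3 deg/row 2.39
[[-27.5, -23.6, 0.0], [-28.5, -22.5, 0.1], [-29.4, -21.2, 0.1], [-30.2, -20.0, 0.1], [-31.0, -18.7, 0.1]]
[[-31.8, -17.4, 0.1], [-32.5, -16.1, 0.1], [-33.1, -14.7, 0.1], [-33.7, -13.3, 0.1], [-34.2, -11.9, 0.1]]
[[-34.7, -10.5, 0.1], [-35.1, -9.0, 0.1]]
rot [-0.0003, -0.0004, 0.0417]
```

>>> {"method": "send_rows", "body": {
  "slide": [
    [-27.5,-23.6,0.0],
    [-28.5,-22.5,0.1],
    [-29.4,-21.2,0.1],
    [-30.2,-20.0,0.1],
    [-31.0,-18.7,0.1]
  ],
  "rot": [
    [0,0,0.0417],
    [0,0,0.0417],
    [0,0,0.0417],
    [0,0,0.0417],
    [0,0,0.0417]
  ]
}}

```text
time: 7.62
tcp_pos: [502.2, -14.8, 296.8]
orientation: [0.0, 0.886, -0.464, -0.001]
force: [-0.7, 0.1, -2.4]
grip_width: 0.127
```

>>> {"method": "send_rows", "body": {
  "slide": [
    [-31.8,-17.4,0.1],
    [-32.5,-16.1,0.1],
    [-33.1,-14.7,0.1],
    [-33.7,-13.3,0.1],
    [-34.2,-11.9,0.1]
  ],
  "rot": [
    [0,0,0.0417],
    [0,0,0.0417],
    [0,0,0.0417],
    [0,0,0.0417],
    [0,0,0.0417]
  ]
}}

```text
time: 8.25
tcp_pos: [482.9, 165.2, 296.3]
orientation: [0.001, 0.833, -0.553, -0.001]
force: [-0.1, -0.2, -1.6]
grip_width: 0.125
```

>>> {"method": "send_rows", "body": {
  "slide": [
    [-34.7,-10.5,0.1],
    [-35.1,-9.0,0.1],
    [0,0,0],
    [0,0,0]
  ],
  "rot": [
    [0,0,0.0417],
    [0,0,0.0417],
    [0,0,0],
    [0,0,0]
  ]
}}

```text
time: 8.75
tcp_pos: [475.7, 235.6, 296.4]
orientation: [0.001, 0.81, -0.587, -0.0]
force: [0.4, 0.6, -2.8]
grip_width: 0.126
```

```bash
python3 - <<'E'
from h import *
log();p,R,s=cur();m=camera_model("wrist");im=camera("wrist");t=camera("top");cv2.imwrite("pics/t2.png",t)
print(p.round(1),R.as_matrix().round(3).tolist(),s["joint_pos"].round(3),s["force"])
np.savez("w2.npz",K=m["intrinsics"],R=m["R"],t=m["t"])
cv2.imwrite("pics/w2.png",im);print(blobs(mask(im,"r")))
E
```

```text
[475.7 235.6 296.4] [[0.311, -0.95, -0.002], [-0.95, -0.311, -0.001], [0.0, 0.002, -1.0]] [ 0.316  0.31   1.378 -0.     1.455  1.57 ] [ 0.40127237  0.62592082 -2.7728727 ]
[([321, 74, 28, 42, 515], [333.2, 94.9]), ([359, 91, 30, 39, 533], [372.0, 108.7]), ([608, 300, 32, 46, 693], [627.4, 326.6])]
```

View pics/w2.png

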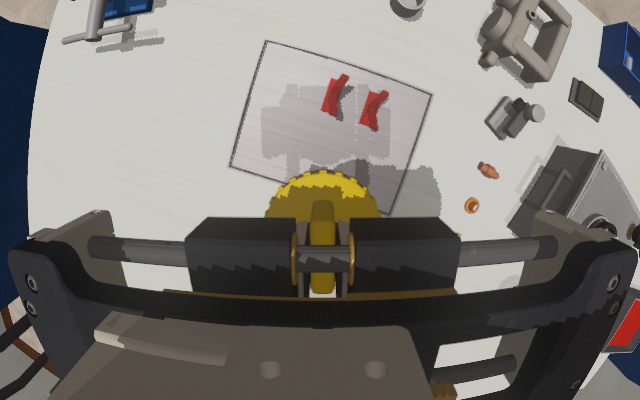

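```bash
python3 - <<'E'
from h import *
im=cv2.imread("pics/w2.png");sc=cv2.imread("pics/scene0.png")
a=cv2.resize(im[65:140,310:400],(480,400),interpolation=cv2.INTER_NEAREST)
b=cv2.resize(sc[195:240,412:460],(320,300),interpolation=cv2.INTER_NEAREST)
o=np.zeros((400,800,3),np.uint8);o[:,:480]=a;o[:300,480:]=b
cv2.imwrite("pics/c2.png",cv2.convertScaleAbs(o,alpha=1.4))
E
```

View pics/c2.png

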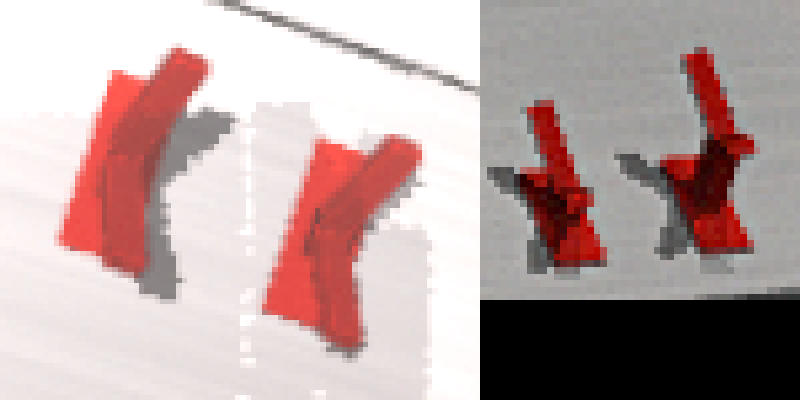

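```bash
python3 - <<'E'
from h import *
z=np.load("w2.npz");m=dict(intrinsics=z["K"],R=z["R"],t=z["t"])
W=dict(hf=(346.6,75.7),hn=(333.4,116.0),lf=(385.9,91.8),ln=(374.3,130.2))
S=dict(hn=(444.6,203.2),hf=(451.3,217),ln=(421.2,211),lf=(427,225.7))
for k in W:
    zz=64.7 if k[0]=="h" else 43.5
    print(k,"tri",[np.round(a,1).tolist() for a in tri(ray("wrist",*W[k],m),ray("scene",*S[k]))],"wrist",onz("wrist",*W[k],zz,m).round(1),"scene",onz("scene",*S[k],zz).round(1))
# tray corners in wrist (rim 14 mm)
for c in((266,41),(432,95),(231,166)):print("corner",onz("wrist",*c,14,m).round(1))
E
```

```text
hf tri [[597.4, 244.3, 63.6], [0.2, 0.2]] wrist [597.1 244.2  64.7] scene [598.4 243.9  64.7]
hn tri [[544.1, 244.8, 60.7], [1.4, 1.4]] wrist [543.4 243.7  64.7] scene [548.9 243.7  64.7]
lf tri [[598.2, 186.9, 39.8], [0.1, 0.1]] wrist [597.6 187.4  43.5] scene [601.5 185.2  43.5]
ln tri [[544.5, 186.4, 39.7], [1.9, 1.9]] wrist [543.5 185.5  43.5] scene [549.4 186.   43.5]
corner [619.6 367.4  14. ]
corner [623.1 115.8  14. ]
corner [429.9 363.1  14. ]
```

>>> {"method": "send_rows", "body": {
  "slide": [
    [0,0,40],
    [0,0,40],
    [0,0,40],
    [0,0,27],
    [0,0,0]
  ],
  "rot": [
    [0,0,0],
    [0,0,0],
    [0,0,0],
    [0,0,0],
    [0,0,0]
  ]
}}

```text
time: 9.48
tcp_pos: [475.1, 234.7, 148.4]
orientation: [0.002, 0.809, -0.588, -0.001]
force: [-0.2, -0.2, -2.2]
grip_width: 0.125
```

>>> {"method": "send_rows", "body": {
  "slide": [
    [0,0,3],
    [0,0,3],
    [0,0,2],
    [0,0,2],
    [0,0,0]
  ],
  "rot": [
    [0,0,0],
    [0,0,0],
    [0,0,0],
    [0,0,0],
    [0,0,0]
  ]
}}

```text
time: 10.1
tcp_pos: [476.1, 236.0, 140.1]
orientation: [-0.0, 0.81, -0.587, -0.0]
force: [0.6, -0.1, -2.2]
grip_width: 0.127
```

>>> {"method": "send_rows", "body": {
  "slide": [
    [0,0,2],
    [0,0,2],
    [0,0,2],
    [0,0,1],
    [0,0,0]
  ],
  "rot": [
    [0,0,0],
    [0,0,0],
    [0,0,0],
    [0,0,0],
    [0,0,0]
  ]
}}

```text
time: 10.72
tcp_pos: [476.6, 236.1, 134.7]
orientation: [-0.001, 0.81, -0.587, 0.001]
force: [-2.9, -0.9, 10.9]
grip_width: 0.124
```

>>> {"method": "send_rows", "body": {
  "slide": [
    [0,0,-1],
    [0,0,-1],
    [0,0,0]
  ],
  "rot": [
    [0,0,0],
    [0,0,0],
    [0,0,0]
  ]
}}

```text
time: 11.1
tcp_pos: [476.1, 236.0, 134.8]
orientation: [0.0, 0.809, -0.587, -0.0]
force: [-0.1, 0.5, -2.4]
grip_width: 0.129
```

>>> {"method": "send_rows", "body": {
  "slide": [
    [0,0,0],
    [0,0,0],
    [0,0,0]
  ],
  "rot": [
    [0,0,0],
    [0,0,0],
    [0,0,0]
  ],
  "fingers": 22,
  "newtons": 20
}}

```text
time: 11.48
tcp_pos: [476.3, 236.0, 135.2]
orientation: [-0.0, 0.809, -0.587, 0.0]
force: [0.1, 0.5, 0.8]
grip_width: 0.238
```

```bash
python3 - <<'E'
from h import *
log();p,R,s=cur();print(p.round(1),s["force"].round(1),s["joint_pos"].round(3),s["grip_width"]*91.8)
im=camera("scene");cv2.imwrite("pics/s2.png",cv2.resize(im[90:250,380:500],None,fx=3.6,fy=3.6,interpolation=2))
for b in blobs(mask(im,"y"),100):print(b)
for b in blobs(mask(im,"y"),100):pass
F=np.array([p[0],p[1],3.]);print("foot",proj("scene",F).round(1),"disc sides",[proj("scene",F+[0,y,114]).round(1).tolist() for y in(-35,35)],"fb",proj("scene",F+[35,0,110]).round(1))
E
```

```text
[476.3 236.  135.2] [0.1 0.5 0.8] [0.316 0.445 1.638 0.    1.058 1.571] 21.804784587315122
([423, 156, 28, 23, 379], [437.3, 169.1])
([51, 247, 21, 25, 235], [60.1, 257.3])
([16, 257, 82, 54, 1228], [62.7, 285.7])
foot [428.4 201.5] disc sides [[423.6, 170.4], [449.8, 168.6]] fb [440.8 179.4]
```

View pics/s2.png

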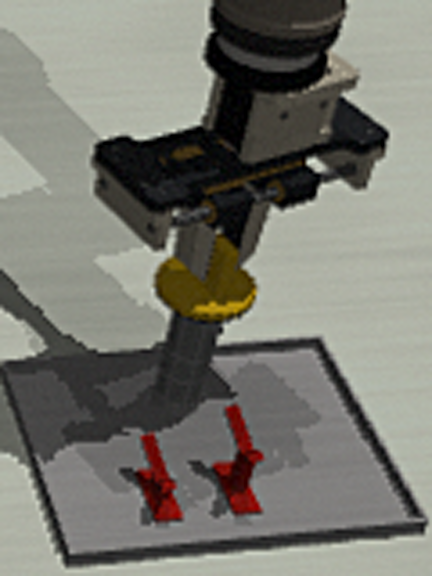

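>>> {"method": "send_rows", "body": {
  "slide": [
    [0,0,-10],
    [0,0,-25],
    [0,0,-35],
    [0,0,-40]
  ],
  "rot": [
    [0,0,0],
    [0,0,0],
    [0,0,0],
    [0,0,0]
  ],
  "fingers": 22
}}

```text
time: 12.02
tcp_pos: [475.9, 235.9, 246.7]
orientation: [0.0, 0.81, -0.587, -0.0]
force: [1.3, -0.4, 0.2]
grip_width: 0.239
```

```bash
python3 - <<'E'
from h import *
p,R,s=cur();print(p.round(1))
th=np.radians(60);u=np.array([.95,.311,0]);u/=np.linalg.norm(u);ax=np.array([476.3,236,0])
zt=np.sin(th)*u+np.array([0,0,-np.cos(th)])
G=ax+[0,0,145];T=G+18.8*zt;pre=T-75*zt
R1=down(-71.9)*Ro.from_rotvec([th,0,0]);print(R1.as_matrix()[:,2],zt,T,pre)
pm=pre+[0,0,30]
plan(pm,R1,7)
E
```

```text
[475.9 235.9 246.7]
[ 0.82317077  0.26905368 -0.5       ] [ 0.82304477  0.26943887 -0.5       ] [491.77324171 241.06545071 135.6       ] [430.04488381 220.85753565 173.1       ]
dist/row 9.3 deg/row 8.57
[[0.0, 6.9, 6.2], [0.0, 7.7, 5.1], [0.0, 8.4, 3.9], [0.0, 8.9, 2.6], [0.0, 9.2, 1.3]]
[[0.0, 9.3, -0.1], [0.0, 9.2, -1.5]]
rot [0.1496, 0.0, -0.0]
```

>>> {"method": "send_rows", "body": {
  "slide": [
    [0,6.9,6.2],
    [0,7.7,5.1],
    [0,8.4,3.9],
    [0,8.9,2.6],
    [0,9.2,1.3]
  ],
  "rot": [
    [0.1496,0,0],
    [0.1496,0,0],
    [0.1496,0,0],
    [0.1496,0,0],
    [0.1496,0,0]
  ],
  "fingers": 40
}}

```text
time: 12.65
tcp_pos: [440.2, 224.0, 240.5]
orientation: [-0.281, 0.759, -0.551, 0.204]
force: [23.7, 7.1, 16.7]
grip_width: 0.437
```

>>> {"method": "send_rows", "body": {
  "slide": [
    [0,9.3,0],
    [0,9.2,-1.5],
    [0,0,0]
  ],
  "rot": [
    [0.1496,0,0],
    [0.1496,0,0],
    [0,0,0]
  ]
}}

```text
time: 13.02
tcp_pos: [425.5, 208.6, 268.8]
orientation: [-0.327, 0.752, -0.533, 0.207]
force: [1.1, -0.1, -0.0]
grip_width: 0.438
```

```bash
python3 - <<'E'
from h import *
log();p,R,s=cur();print(p.round(1),R.as_matrix().round(3).tolist(),s["force"].round(1),s["joint_pos"].round(3))
D=np.loadtxt("log.txt");A=[];y=[]
for r in D:
    q=r[:6];P=r[6:9];u=np.array([np.cos(q[0]),np.sin(q[0])]);a,b=q[1],q[1]+q[2];c=b+q[4]
    A+=[[np.sin(a),np.sin(b),np.cos(b),np.sin(c),1,0],[np.cos(a),np.cos(b),-np.sin(b),np.cos(c),0,1]];y+=[P[:2]@u,P[2]]
x=np.linalg.lstsq(np.array(A),np.array(y),rcond=None)[0];print("a,b,b',L,r0,z0",x.round(1),np.abs(np.array(A)@x-y).max())
E
```

```text
[425.5 208.6 268.8] [[0.346, -0.667, 0.66], [-0.938, -0.218, 0.271], [-0.037, -0.712, -0.701]] [ 1.1 -0.1 -0. ] [ 0.204 -0.134  2.237  0.489  0.284  1.019]
a,b,b',L,r0,z0 [525.2 378.5  51.3 341.8  -4.8 233.4] 0.933073911291558
```

```bash
cat > k.py <<'E'
from h import *
from scipy.optimize import least_squares
lo=np.array([-2.53,-.77,.04,-1,.28,-3.11]);hi=np.array([2.53,2.02,2.7,4.14,2.66,3.11])
def fk(q,x):
    r0,d,z0,a,b,bp,L=x
    E=lambda s,v:Ro.from_euler(s,v)
    R1=E("z",q[0]);RA=R1*E("y",q[1]);RB=R1*E("y",q[1]+q[2]);RT=RB*E("z",q[3])*E("y",q[4])
    p=R1.apply([r0,d,z0])+RA.apply([0,0,a])+RB.apply([bp,0,b])+RT.apply([0,0,L])
    return p,RT*E("z",q[5]+np.pi)
D=np.loadtxt("log.txt")
def f(x):
    o=[]
    for r in D:o+=list(fk(r[:6],x)[0]-r[6:9])
    return o
S=least_squares(f,[0,76,233,525,380,50,340]);X=S.x
def ik(p,R,seeds=None):
    best=None
    if seeds is None:
        a=np.arctan2(p[1],p[0]);seeds=[[a,.4,1.5,w,c,g] for w in(0,1,-.5,3) for c in(.6,1.2,1.8) for g in(-2,0,2)]
    def g(q):
        P,Q=fk(q,X);return np.r_[(P-p)/10,(R.inv()*Q).as_rotvec()*5]
    for s in seeds:
        r=least_squares(g,np.clip(s,lo+.01,hi-.01),bounds=(lo+.01,hi-.01))
        if best is None or r.cost<best.cost-1e-6:best=r
        if best.cost<1e-4:break
    P,Q=fk(best.x,X);return best.x,np.linalg.norm(P-p),np.degrees((R.inv()*Q).magnitude())
E
python3 - <<'E'
from k import *
print(X.round(1),np.abs(S.fun).max(),[np.degrees((fk(r[:6],X)[1].inv()*Ro.from_quat(r[9:13])).magnitude()).round(2) for r in D])
u=np.array([.9505,.311,0]);ax=np.array([476.3,236,145]);W=np.array([569,296.5,85.1]);e=Ro.from_euler("z",90.7,degrees=True)
adir=np.array([np.cos(np.radians(90.7))*np.cos(.349),np.sin(np.radians(90.7))*np.cos(.349),np.sin(.349)])
G=np.array([570.5,172.5,40])+142*adir
for name,yaw,sg in(("out",-71.9,1),("in",108.1,1),):
  for th in(25,30,35,40,45,50,60):
    t=np.radians(th)
    R1=down(yaw)*Ro.from_rotvec([t,0,0]);zt=R1.apply([0,0,1]);a=ik(ax+18.8*zt,R1)
    R2=down(0.7)*Ro.from_rotvec([t-np.radians(70),0,0]);zt=R2.apply([0,0,1])
    b=ik(G+18.8*zt,R2)
    print(name,th,[v.round(2) if hasattr(v,'round') else v for v in a],"| fin",[v.round(2) for v in b])
E
```

```text
[ -0.   76.4 222.9 506.2 379.6  46.5 318.1] 1.3642420526593924e-12 [np.float64(0.0), np.float64(0.0), np.float64(0.0), np.float64(0.0), np.float64(0.0), np.float64(0.0), np.float64(0.0), np.float64(0.0), np.float64(0.0), np.float64(0.0)]
out 25 [array([0.32, 0.3 , 2.01, 0.  , 0.4 , 1.57]), np.float64(0.0), np.float64(0.0)] | fin [array([ 0.64,  1.02,  0.95, -0.61,  1.68,  0.72]), np.float64(0.0), np.float64(0.0)]
out 30 [array([ 0.32,  0.29,  2.06, -0.  ,  0.29,  1.58]), np.float64(0.1), np.float64(1.29)] | fin [array([ 0.62,  0.97,  0.99, -0.56,  1.61,  0.71]), np.float64(0.0), np.float64(0.0)]
out 35 [array([ 0.32,  0.29,  2.06, -0.03,  0.29,  1.61]), np.float64(0.49), np.float64(6.11)] | fin [array([ 0.6 ,  0.93,  1.04, -0.5 ,  1.54,  0.7 ]), np.float64(0.0), np.float64(0.0)]
out 40 [array([ 0.31,  0.32,  2.3 ,  3.09,  0.29, -1.52]), np.float64(0.51), np.float64(6.26)] | fin [array([ 0.57,  0.89,  1.09, -0.44,  1.47,  0.67]), np.float64(0.0), np.float64(0.0)]
out 45 [array([ 0.31,  0.32,  2.3 ,  3.13,  0.29, -1.56]), np.float64(0.12), np.float64(1.46)] | fin [array([ 0.54,  0.85, 
[... 1021 characters left out ...]
-0.  ,  1.9 , -1.57]), np.float64(0.0), np.float64(0.0)] | fin [array([ 0.57,  0.89,  1.09, -0.44,  1.47,  0.67]), np.float64(0.0), np.float64(0.0)]
in 45 [array([ 0.32,  0.91,  1.02, -0.  ,  1.99, -1.57]), np.float64(0.0), np.float64(0.0)] | fin [array([ 0.54,  0.85,  1.14, -0.38,  1.4 ,  0.64]), np.float64(0.0), np.float64(0.0)]
in 50 [array([ 0.32,  0.96,  0.96, -0.  ,  2.09, -1.57]), np.float64(0.0), np.float64(0.0)] | fin [array([ 0.51,  0.82,  1.18, -0.31,  1.33,  0.61]), np.float64(0.0), np.float64(0.0)]
in 60 [array([ 0.32,  1.07,  0.85, -0.  ,  2.27, -1.57]), np.float64(0.0), np.float64(0.0)] | fin [array([ 0.45,  0.75,  1.27, -0.17,  1.2 ,  0.5 ]), np.float64(0.0), np.float64(0.0)]
```

```bash
cat >> k.py <<'E'
def check(p1,R1,n,p0=None,R0=None,q0=None):
    if p0 is None:p0,R0,s=cur();q0=s["joint_pos"]
    w=(R0.inv()*R1).as_rotvec();out=[];q=q0
    for i in range(1,n+1):
        p=p0+(np.asarray(p1)-p0)*i/n;R=R0*Ro.from_rotvec(w*i/n);r=ik(p,R,[q]);out.append((np.abs(r[0]-q).max()*8,r[1],r[2]));q=r[0]
    print("max joint speed %.2f err %.2f %.2f"%tuple(np.max(out,0)),"qend",q.round(2));return q
ax=np.array([476.3,236,145.])
def grasp(th,yaw=-71.9):
    R=down(yaw)*Ro.from_rotvec([np.radians(th),0,0]);zt=R.apply([0,0,1]);return ax+18.8*zt,R,zt
E
python3 - <<'E'
from k import *
T,R1,zt=grasp(25)
print(T.round(1),zt.round(3))
for back in(60,90,110):
    print(back,[np.round(v,2) for v in ik(T-back*zt,R1)])
pre=T-60*zt
q=check(pre,R1,4);q=check(T,R1,4,pre,R1,q)
plan(pre,R1,4)
E
```

```text
[483.9 238.5 128. ] [ 0.402  0.131 -0.906]
60 [array([0.32, 0.17, 2.  , 0.  , 0.54, 1.57]), np.float64(0.0), np.float64(0.0)]
90 [array([0.32, 0.11, 1.98, 0.  , 0.62, 1.57]), np.float64(0.0), np.float64(0.0)]
110 [array([0.32, 0.07, 1.97, 0.  , 0.67, 1.57]), np.float64(0.0), np.float64(0.0)]
max joint speed 1.87 err 0.00 0.00 qend [0.32 0.17 2.   0.   0.54 1.57]
max joint speed 0.30 err 0.00 0.00 qend [0.32 0.3  2.01 0.   0.4  1.57]
dist/row 23.9 deg/row 5.16
[[-1.4, 8.5, 22.3], [-1.7, 6.5, 22.9], [-2.0, 4.4, 23.4], [-2.3, 2.3, 23.7]]
rot [-0.0891, 0.0129, 0.0023]
```

>>> {"method": "send_rows", "body": {
  "slide": [
    [-1.4,8.5,22.3],
    [-1.7,6.5,22.9],
    [-2.0,4.4,23.4],
    [0,0,0]
  ],
  "rot": [
    [-0.0891,0.0129,0.0023],
    [-0.0891,0.0129,0.0023],
    [-0.0891,0.0129,0.0023],
    [0,0,0]
  ]
}}

```text
time: 13.52
tcp_pos: [452.8, 226.1, 202.7]
orientation: [-0.213, 0.784, -0.564, 0.148]
force: [0.7, -0.4, 0.9]
grip_width: 0.434
```

```bash
python3 - <<'E'
from k import *
p,R,s=cur();print(p.round(1),s["force"].round(1),s["joint_pos"].round(2))
T,R1,zt=grasp(25);pre=T-60*zt
plan(pre,R1,2)
im=camera("scene")
print([b for b in blobs(mask(im,"y"),100)])
F=np.array([476.3,236,3.]);print("disc sides",[proj("scene",F+[0,y,114]).round(1).tolist() for y in(-35,35)],"fb",proj("scene",F+[35,0,110]).round(1))
E
```

```text
[452.8 226.1 202.7] [ 0.7 -0.4  0.9] [0.3  0.1  2.06 0.05 0.46 1.51]
dist/row 11.0 deg/row 2.53
[[-0.9, 1.6, 10.8], [-1.0, 1.1, 10.9]]
rot [-0.0437, 0.0058, 0.0024]
[([424, 152, 27, 27, 476], [437.1, 167.0]), ([51, 247, 17, 18, 183], [58.8, 255.0]), ([16, 254, 86, 65, 1401], [63.9, 285.3])]
disc sides [[423.6, 170.4], [449.8, 168.6]] fb [440.8 179.4]
```

>>> {"method": "send_rows", "body": {
  "slide": [
    [-0.9,1.6,10.8],
    [-1.0,1.1,10.9],
    [0,0,0]
  ],
  "rot": [
    [-0.0437,0.0058,0.0024],
    [-0.0437,0.0058,0.0024],
    [0,0,0]
  ]
}}

```text
time: 13.95
tcp_pos: [458.6, 230.1, 183.4]
orientation: [-0.177, 0.79, -0.573, 0.127]
force: [-0.7, -0.7, -0.5]
grip_width: 0.436
```

```bash
python3 - <<'E'
from k import *
p,R,s=cur();print(p.round(1),s["force"].round(1),s["joint_pos"].round(2))
T,R1,zt=grasp(25)
plan(T,R1,4)
m=camera_model("wrist");im=camera("wrist");cv2.imwrite("pics/w3.png",im)
E
```

```text
[458.6 230.1 183.4] [-0.7 -0.7 -0.5] [0.31 0.17 2.   0.   0.54 1.57]
dist/row 15.4 deg/row 0.04
[[-0.0, -0.1, 15.4], [-0.0, -0.1, 15.4], [-0.0, -0.2, 15.4], [-0.0, -0.2, 15.4]]
rot [-0.0006, 0.0003, -0.0001]
```

View pics/w3.png

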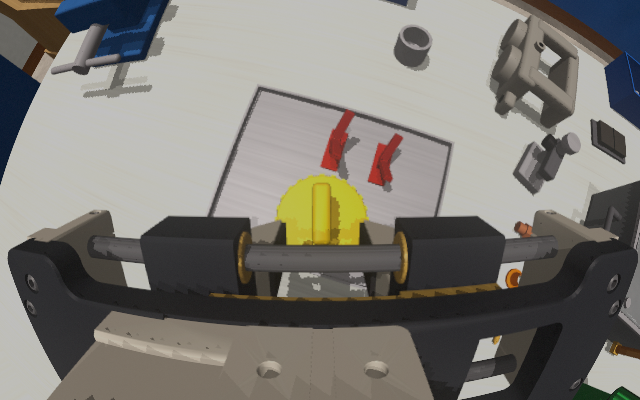

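>>> {"method": "send_rows", "body": {
  "slide": [
    [0,-0.1,16],
    [0,-0.1,17],
    [0,-0.2,16],
    [0,-0.2,11.5],
    [0,0,0]
  ],
  "rot": [
    [0,0,0],
    [0,0,0],
    [0,0,0],
    [0,0,0],
    [0,0,0]
  ]
}}

```text
time: 14.62
tcp_pos: [483.0, 238.1, 128.2]
orientation: [-0.176, 0.79, -0.573, 0.127]
force: [0.7, -0.2, -1.3]
grip_width: 0.435
```

>>> {"method": "send_rows", "body": {
  "slide": [
    [0,0,0],
    [0,0,0],
    [0,0,0]
  ],
  "rot": [
    [0,0,0],
    [0,0,0],
    [0,0,0]
  ],
  "fingers": 0,
  "newtons": 15
}}

```text
time: 15.0
tcp_pos: [483.4, 238.4, 128.9]
orientation: [-0.176, 0.79, -0.573, 0.127]
force: [0.4, 0.5, 1.0]
grip_width: 0.158
```

>>> {"method": "send_rows", "body": {
  "slide": [
    [0,0,0],
    [0,0,0]
  ],
  "rot": [
    [0,0,0],
    [0,0,0]
  ],
  "newtons": 60
}}

```text
time: 15.25
tcp_pos: [483.5, 238.5, 128.8]
orientation: [-0.176, 0.79, -0.573, 0.127]
force: [-1.3, -0.6, 3.4]
grip_width: 0.124
```

```bash
python3 - <<'E'
from k import *
p,R,s=cur();print(p.round(1),R.as_matrix().round(3).tolist(),s["force"].round(1),s["joint_pos"].round(2),s["grip_width"]*91.8)
# strainer in hand: axis vertical, foot at (476.3,236,3); along tool
Rs=Ro.from_euler("z",18.1,degrees=True)  # strainer frame: z up, x along outward
foot=R.inv().apply(np.array([476.3,236,3])-p);az=R.inv().apply([0,0,1.]);print("in tool: foot",foot.round(1),"axis",az.round(3))
np.savez("hand.npz",foot=foot,az=az)
# final: 90.7 deg heading, rise 20
h=np.radians(90.7);c,sn=np.cos(np.radians(20)),np.sin(np.radians(20))
adir=np.array([np.cos(h)*c,np.sin(h)*c,sn])
th=np.arctan2(-az[1],-az[2]);print("theta",np.degrees(th))
R2=down(0.7)*Ro.from_rotvec([th-np.radians(70),0,0]);print("axis check",R2.apply(az).round(3),adir.round(3))
F=np.array([570.5,172.5,40])+2*adir
Pf=F-R2.apply(foot);pre=Pf+[0,0,50];print("final TCP",Pf.round(1))
up=p+[0,0,110]
q=check(up,R,4);q=check(pre,R2,14,up,R,q);check(Pf,R2,4,pre,R2,q)
plan(up,R,4)
E
```

```text
[483.5 238.5 128.8] [[0.311, -0.861, 0.403], [-0.95, -0.281, 0.133], [-0.002, -0.424, -0.906]] [-1.3 -0.6  3.4] [0.31 0.3  2.01 0.01 0.39 1.57] 11.424673099496003
in tool: foot [  0.4  60.3 110.7] axis [-0.002 -0.424 -0.906]
theta 25.109103893249824
axis check [-0.013  0.94   0.342] [-0.011  0.94   0.342]
final TCP [568.6 295.2  76.5]
max joint speed 0.65 err 0.00 0.00 qend [0.31 0.14 1.85 0.   0.71 1.57]
max joint speed 0.73 err 0.00 0.00 qend [ 0.64  0.97  0.91 -0.62  1.76  0.67]
max joint speed 0.14 err 0.00 0.00 qend [ 0.64  1.02  0.94 -0.61  1.69  0.72]
dist/row 27.5 deg/row 0.00
[[-0.0, -11.7, -24.9], [-0.0, -11.7, -24.9], [-0.0, -11.7, -24.9], [-0.0, -11.7, -24.9]]
rot [0.0, 0.0, 0.0]
```

>>> {"method": "send_rows", "body": {
  "slide": [
    [0,-4,-9],
    [0,-11.7,-24.9],
    [0,-13.7,-29],
    [0,-12,-25],
    [0,-5,-11]
  ],
  "rot": [
    [0,0,0],
    [0,0,0],
    [0,0,0],
    [0,0,0],
    [0,0,0]
  ]
}}

```text
time: 15.88
tcp_pos: [483.8, 238.3, 239.5]
orientation: [-0.177, 0.79, -0.573, 0.127]
force: [0.4, -0.0, -2.3]
grip_width: 0.132
```

```bash
python3 - <<'E'
from k import *
p,R,s=cur();print(p.round(1),s["force"].round(1),s["grip_width"]*91.8)
R2=down(0.7)*Ro.from_rotvec([np.radians(25.1-70),0,0])
pre=np.array([568.6,295.2,126.5])
check(pre,R2,15);plan(pre,R2,15)
im=camera("scene");cv2.imwrite("pics/s3.png",im);print(blobs(mask(im,"y"),100))
E
```

```text
[483.8 238.3 239.5] [ 0.4 -0.  -2.3] 12.153848734254188
max joint speed 0.69 err 0.00 0.00 qend [ 0.64  0.97  0.91 -0.62  1.76  0.67]
dist/row 10.2 deg/row 6.50
[[-1.8, -2.7, 9.6], [-1.7, -3.5, 9.4], [-1.5, -4.3, 9.1], [-1.2, -5.1, 8.7], [-0.9, -5.8, 8.3]]
[[-0.5, -6.4, 7.9], [0.0, -6.9, 7.4], [0.5, -7.4, 6.9], [1.1, -7.8, 6.4], [1.7, -8.1, 5.9]]
[[2.3, -8.3, 5.3], [3.0, -8.4, 4.8], [3.7, -8.5, 4.2], [4.4, -8.4, 3.7], [5.0, -8.2, 3.2]]
rot [-0.0699, 0.0154, -0.088]
[([431, 117, 30, 27, 394], [446.9, 133.3]), ([51, 247, 17, 19, 187], [58.8, 255.1]), ([16, 250, 89, 59, 1253], [64.2, 284.6])]
```

```bash
python3 - <<'E'
from k import *
p,R,s=cur();H=np.load("hand.npz")
R2=down(0.7)*Ro.from_rotvec([np.radians(25.1-70),0,0]);pre=np.array([568.6,295.2,126.5]);w=(R.inv()*R2).as_rotvec()
for i in range(0,16,3):
    P=p+(pre-p)*i/15;Q=R*Ro.from_rotvec(w*i/15);print(i,(P+Q.apply(H["foot"])).round(0),Q.apply(H["az"]).round(2))
E
```

```text
0 [477. 236. 114.] [-0. -0.  1.]
3 [479. 218.  98.] [0.12 0.22 0.97]
6 [489. 199.  89.] [0.19 0.45 0.87]
9 [508. 184.  86.] [0.19 0.67 0.72]
12 [536. 175.  88.] [0.12 0.83 0.54]
15 [570. 174.  91.] [-0.01  0.94  0.34]
```

>>> {"method": "send_rows", "body": {
  "slide": [
    [-1.8,-2.7,9.6],
    [-1.7,-3.5,9.4],
    [-1.5,-4.3,9.1],
    [-1.2,-5.1,8.7],
    [-0.9,-5.8,8.3]
  ],
  "rot": [
    [-0.0699,0.0154,-0.088],
    [-0.0699,0.0154,-0.088],
    [-0.0699,0.0154,-0.088],
    [-0.0699,0.0154,-0.088],
    [-0.0699,0.0154,-0.088]
  ]
}}

```text
time: 16.55
tcp_pos: [511.5, 257.0, 198.3]
orientation: [0.018, 0.909, -0.406, 0.09]
force: [0.2, -0.1, -2.2]
grip_width: 0.129
```

>>> {"method": "send_rows", "body": {
  "slide": [
    [-0.5,-6.4,7.9],
    [0.0,-6.9,7.4],
    [0.5,-7.4,6.9],
    [1.1,-7.8,6.4],
    [1.7,-8.1,5.9]
  ],
  "rot": [
    [-0.0699,0.0154,-0.088],
    [-0.0699,0.0154,-0.088],
    [-0.0699,0.0154,-0.088],
    [-0.0699,0.0154,-0.088],
    [-0.0699,0.0154,-0.088]
  ]
}}

```text
time: 17.18
tcp_pos: [539.8, 276.2, 160.3]
orientation: [0.209, 0.954, -0.207, 0.047]
force: [-0.7, 0.2, -2.7]
grip_width: 0.126
```

>>> {"method": "send_rows", "body": {
  "slide": [
    [2.3,-8.3,5.3],
    [3.0,-8.4,4.8],
    [3.7,-8.5,4.2],
    [4.4,-8.4,3.7],
    [5.0,-8.2,3.2]
  ],
  "rot": [
    [-0.0699,0.0154,-0.088],
    [-0.0699,0.0154,-0.088],
    [-0.0699,0.0154,-0.088],
    [-0.0699,0.0154,-0.088],
    [-0.0699,0.0154,-0.088]
  ]
}}

```text
time: 17.8
tcp_pos: [568.0, 295.1, 122.3]
orientation: [0.383, 0.924, 0.008, 0.0]
force: [-0.2, 0.5, -2.6]
grip_width: 0.131
```

```bash
python3 - <<'E'
from k import *
p,R,s=cur();print(p.round(1),s["force"].round(1),s["grip_width"]*91.8,s["joint_pos"].round(2))
H=np.load("hand.npz");F=p+R.apply(H["foot"]);a=R.apply(H["az"]);print("foot",F.round(1),"axis",a.round(3))
R2=down(0.7)*Ro.from_rotvec([np.radians(25.1-70),0,0]);plan([568.6,295.2,126.5],R2,1)
im=camera("scene");w=camera("wrist")
for t in(0,40,76,110,158):
    print(t,proj("scene",F+t*a).round(1))
c=cv2.resize(im[120:250,390:500],None,fx=4,fy=4,interpolation=2)
for t in(0,110):
    u=(proj("scene",F+t*a)-[390,120])*4;cv2.circle(c,tuple(int(v) for v in u),3,(255,0,255),-1)
cv2.imwrite("pics/s4.png",cv2.hconcat([c,cv2.resize(w[:300,170:500],(350,520))]))
E
```

```text
[568.  295.1 122.3] [-0.2  0.5 -2.6] 12.00960608432602 [ 0.64  0.97  0.91 -0.62  1.75  0.67]
foot [570.  174.2  86.8] axis [-0.014  0.941  0.339]
dist/row 4.3 deg/row 0.43
[[0.6, 3.0, -3.0]]
rot [0.0033, 0.0018, 0.0064]
0 [422.1 204.7]
40 [437.9 199.4]
76 [452.3 194.6]
110 [466. 190.]
158 [485.5 183.5]
```

View pics/s4.png

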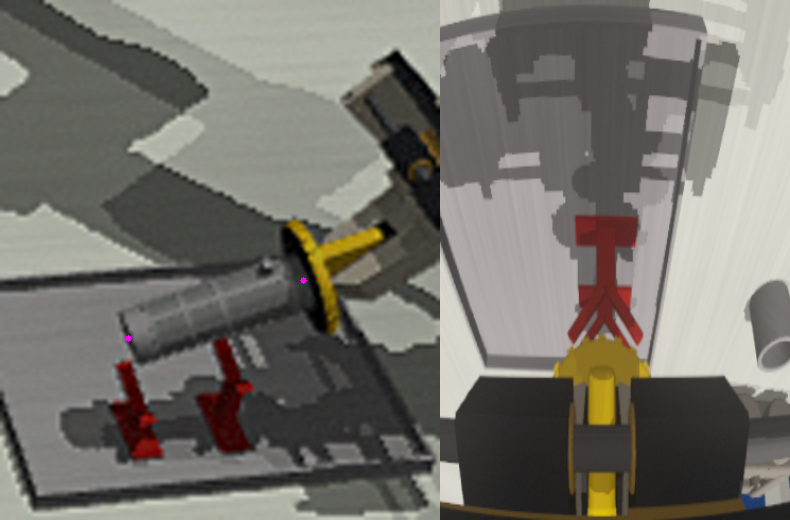

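```bash
python3 - <<'E'
from k import *
im=camera("wrist");m=camera_model("wrist");p,R,s=cur()
for X_ in((570.3,244,64.7),(570.6,186.5,43.5),(594,244,64.7),(546,244,64.7)):print(proj("wrist",X_,m).round(1),(m["R"]@np.array(X_)+m["t"]).round(0))
b=blobs(mask(im,"r"),20);print(b)
mk=mask(im,"r")[:,290:370]
for y in range(mk.shape[0]):
    x=np.nonzero(mk[y])[0]
    if len(x)>3 and y%6==0 and y<230:print(y,x.min()+290,x.max()+290,end="; ")
print(p.round(1));print(np.c_[R.as_matrix()].round(3).tolist())
E
```

```text
[324.6 197.1] [  2.   3. 243.]
[323.8 207.7] [  1.  14. 303.]
[354.7 197.4] [ 26.   3. 243.]
[293.7 196.8] [-22.   3. 243.]
[([622, 56, 18, 51, 454], [633.7, 81.1]), ([292, 125, 70, 76, 2659], [326.3, 158.7])]
126 298 355; 132 299 355; 138 299 354; 144 319 334; 150 319 334; 156 318 335; 162 318 335; 168 302 350; 174 302 349; 180 304 348; 186 298 355; 192 292 360; 198 343 356; [567.1 295.3 121.3]
[[1.0, 0.013, 0.005], [0.013, -0.707, -0.707], [-0.005, 0.707, -0.707]]
```

>>> {"method": "send_rows", "body": {
  "slide": [
    [1.2,-7,7],
    [1.1,-8,8],
    [0,-7,7],
    [0,-4,4],
    [0,0,0]
  ],
  "rot": [
    [0,0,0],
    [0,0,0],
    [0,0,0],
    [0,0,0],
    [0,0,0]
  ]
}}

```text
time: 18.58
tcp_pos: [570.0, 294.8, 87.2]
orientation: [0.383, 0.924, 0.006, 0.001]
force: [-0.6, -0.6, -2.6]
grip_width: 0.126
```

```bash
python3 - <<'E'
from k import *
p,R,s=cur();print(p.round(1),s["force"].round(1),s["wrist_torque"].round(2))
H=np.load("hand.npz");F=p+R.apply(H["foot"]);a=R.apply(H["az"]);print("foot",F.round(1),"axis",a.round(3))
im=camera("scene");c=cv2.resize(im[120:250,390:500],None,fx=5,fy=4.6,interpolation=2);cv2.imwrite("pics/s5.png",c)
E
```

```text
[570.  294.8  87.2] [-0.6 -0.6 -2.6] [ 0.79  0.07 -0.01]
foot [571.8 173.9  51.5] axis [-0.012  0.94   0.34 ]
```

>>> {"method": "send_rows", "body": {
  "slide": [
    [0,-2.1,2.1],
    [0,-2.1,2.1],
    [0,-1.4,1.4],
    [0,0,0]
  ],
  "rot": [
    [0,0,0],
    [0,0,0],
    [0,0,0],
    [0,0,0]
  ]
}}

```text
time: 19.12
tcp_pos: [570.1, 295.0, 79.5]
orientation: [0.383, 0.924, 0.006, 0.001]
force: [0.6, -0.3, -2.9]
grip_width: 0.127
```

>>> {"method": "send_rows", "body": {
  "slide": [
    [0,-0.7,0.7],
    [0,-0.7,0.7],
    [0,0,0]
  ],
  "rot": [
    [0,0,0],
    [0,0,0],
    [0,0,0]
  ]
}}

```text
time: 19.5
tcp_pos: [570.2, 295.0, 77.7]
orientation: [0.382, 0.924, 0.006, 0.001]
force: [-1.4, 0.2, -2.6]
grip_width: 0.128
```

>>> {"method": "send_rows", "body": {
  "slide": [
    [0,-0.7,0.7],
    [0,-0.7,0.7],
    [0,0,0]
  ],
  "rot": [
    [0,0,0],
    [0,0,0],
    [0,0,0]
  ]
}}

```text
time: 19.88
tcp_pos: [570.1, 294.9, 76.0]
orientation: [0.383, 0.924, 0.006, 0.001]
force: [-1.6, -0.2, -0.5]
grip_width: 0.125
```

>>> {"method": "send_rows", "body": {
  "slide": [
    [0,-0.7,0.7],
    [0,-0.4,0.4],
    [0,0,0]
  ],
  "rot": [
    [0,0,0],
    [0,0,0],
    [0,0,0]
  ]
}}

```text
time: 20.25
tcp_pos: [570.0, 294.9, 75.4]
orientation: [0.383, 0.924, 0.006, 0.002]
force: [-3.5, -0.0, 5.7]
grip_width: 0.125
```

```bash
python3 - <<'E'
from k import *
p,R,s=cur();print(p.round(1),s["force"].round(1),s["wrist_torque"].round(2))
H=np.load("hand.npz");F=p+R.apply(H["foot"]);a=R.apply(H["az"]);print("foot",F.round(1),"axis",a.round(3))
im=camera("scene");c=cv2.resize(im[140:240,400:500],None,fx=5.5,fy=5.5,interpolation=2);cv2.imwrite("pics/s6.png",c)
E
```

```text
[570.  294.9  75.4] [-3.5 -0.   5.7] [-0.49  0.44 -0.58]
foot [571.7 173.9  39.8] axis [-0.012  0.94   0.34 ]
```

View pics/s6.png

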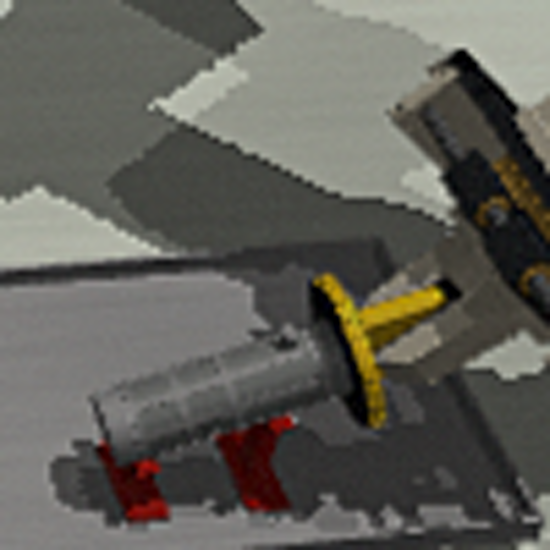

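>>> {"method": "send_rows", "body": {
  "slide": [
    [0,0,0],
    [0,0,0],
    [0,0,0]
  ],
  "rot": [
    [0,0,0],
    [0,0,0],
    [0,0,0]
  ],
  "newtons": 4
}}

```text
time: 20.68
tcp_pos: [570.2, 295.2, 74.3]
orientation: [0.382, 0.924, 0.006, 0.002]
force: [-2.2, 2.0, 2.5]
grip_width: 0.132
```

>>> {"method": "send_rows", "body": {
  "slide": [
    [0,0,0],
    [0,0,0],
    [0,0,0],
    [0,0,0]
  ],
  "rot": [
    [0,0,0],
    [0,0,0],
    [0,0,0],
    [0,0,0]
  ],
  "fingers": 24
}}

```text
time: 21.18
tcp_pos: [570.3, 294.9, 74.1]
orientation: [0.382, 0.924, 0.006, 0.001]
force: [1.0, -0.1, -0.2]
grip_width: 0.259
```

```bash
python3 - <<'E'
from k import *
p,R,s=cur();print(p.round(1),s["force"].round(1),s["wrist_torque"].round(2),s["grip_width"]*91.8)
im=camera("scene");w=camera("wrist")
c=cv2.resize(im[140:240,400:500],(480,480),interpolation=2);d=cv2.resize(w[120:300,250:400],(320,384));o=np.zeros((480,800,3),np.uint8);o[:,:480]=c;o[:384,480:]=d;cv2.imwrite("pics/s7.png",o)
E
```

```text
[570.3 294.9  74.1] [ 1.  -0.1 -0.2] [ 0.39  0.09 -0.02] 23.814507745015028
```

>>> {"method": "send_rows", "body": {
  "slide": [
    [0,0,0],
    [0,0,-8],
    [0,0,-25],
    [0,0,-40],
    [0,0,-40]
  ],
  "rot": [
    [0,0,0],
    [0,0,0],
    [0,0,0],
    [0,0,0],
    [0,0,0]
  ],
  "fingers": 40
}}

```text
time: 21.9
tcp_pos: [569.1, 375.9, 155.7]
orientation: [0.382, 0.924, 0.006, 0.002]
force: [1.3, 0.6, 0.4]
grip_width: 0.436
```

```bash
python3 - <<'E'
from k import *
p,R,s=cur();print(p.round(1),s["force"].round(1))
a=np.array([np.cos(np.radians(90.8))*.9397,.9397,.342]);F=np.array([571.3,172.5,40]);n=np.array([0,-.342,.94])
def out(A):return A[3]
for n_ in("scene","top"):
    im=camera(n_);cv2.imwrite(f"pics/f_{n_}.png",im)
    print(n_,[b for b in blobs(mask(im,"y"),60) if (b[1][0]>400 if n_=="scene" else b[1][0]<230)])
    # predicted bounding box of disc (r35,110..118) and wing (20x158)
    ex=np.cross(a,n);ex/=np.linalg.norm(ex);n2=np.cross(ex,a)
    for sh in(-8,0,8):
        P=[F+(sh+t)*a+35*(np.cos(g)*ex+np.sin(g)*n2) for t in(110,118) for g in np.linspace(0,6.28,40)]+[F+(sh+t)*a+x*v+y*w for t in(118,158) for x in(-20,20) for y in(-6,6) for v,w in((n2,ex),)]
        q=np.array([proj(n_,X) for X in P]);print(sh,"bbox",q.min(0).round(1),(q.max(0)-q.min(0)).round(1))
    print("foot",proj(n_,F).round(1))
E
```

```text
[569.1 375.9 155.7] [1.3 0.6 0.4]
scene [([457, 190, 24, 27, 285], [470.2, 200.4])]
-8 bbox [452.5 191.1] [25.8 27.5]
0 bbox [455.6 190. ] [25.8 27.5]
8 bbox [458.7 189. ] [25.9 27.5]
foot [418.3 218.4]
top [([138, 192, 23, 25, 167], [152.1, 202.9])]
-8 bbox [142. 189.] [22.  28.9]
0 bbox [138.4 188.9] [22.1 29. ]
8 bbox [134.7 188.7] [22.3 29.1]
foot [206.4 204.9]
```

```bash
python3 - <<'E'
from k import *
a=np.array([np.cos(np.radians(90.8))*.9397,.9397,.342]);F=np.array([571.3,172.5,40]);ex=np.cross(a,[0,-.342,.94]);ex/=np.linalg.norm(ex);n2=np.cross(ex,a)
im=camera("scene");f=cv2.imread("pics/f_scene.png");print("still diff",int((cv2.absdiff(im,f).max(2)>40).sum()))
q=np.array([proj("scene",F+t*a+18*(np.cos(g)*ex+np.sin(g)*n2)) for t in(0,105) for g in np.linspace(0,6.28,60)])
hull=cv2.convexHull((q*16).astype(np.int32));M=np.zeros(im.shape[:2],np.uint8);cv2.fillConvexPoly(M,hull,255,8,4)
d=(cv2.absdiff(im,cv2.imread("pics/scene0.png")).max(2)>30)
g=(cv2.cvtColor(im,cv2.COLOR_BGR2HSV)[...,1]<60)&(im.max(2)<125)
print("pred tube bbox",q.min(0).round(1),q.max(0).round(1))
roi=slice(195,240),slice(404,470)
for y in range(194,236):
    print("%3d "%y+"".join(("#" if M[y,x] else "+") if (im[y,x].max()<130) else("o" if M[y,x] else ".") for x in range(405,470)))
E
```

```text
still diff 2041
pred tube bbox [415.9 198.1] [461.7 225.2]
194 ++++++++++++++++++++++++++++++++++++++++++++++++++.++++...+..++++
195 ++++++++++++++++++++++++++++++++++++++++++++++++++.+++++...++.+..
196 ++++++++++++++++++++++++++++++++++++++++++++++++++.+++++.........
197 ++++++++++++++++++++++++++++++++++++++++++++++++++.++++++........
198 +++++++++++++++++++++++++++++++++++++++++++++++++++##+++++.......
199 +++++++++++++++++++++++++++++++++++++++++++++++.######++++....+++
200 +++++++++++++++++++++++++++++++++++++++++++++#########++++...++++
201 ++++++++++++++++++++++++++++++++++++++++++#############+++...++++
202 +++++++++++++++++++++++++++++++++++++++############o###++++...+++
203 ++++++++++++++++++++++++++++++++++++####################+++...+++
204 +++++++++++++++++++++++++++++++++###############o#######+++....++
205 ++++++++++++++++++++++++++++++##########################++++...++
206 +++++++++++++++++++++++++++##############################+++...++
207 ++++++++++++++++++++++++#################################++++..++
208 +++++++++++++++++++++####################################
[... 1198 characters left out ...]

226 .+..+++++++++++++++++++++++++++++++++++++++++++++++++++++++++++++
227 +...+++++++++++++++++++++++++++++++++++++++++++++++++++++++++++++
228 .++..++++++++++++++++++++++++++++++++++++++++++++++++++++++++++++
229 +.+..+++++++++++++++++++++++++++++++++++++++++++++++++++++++++.++
230 ++++.++++++++++++++++++++++++++++++++++++++++++++++++++++++++++++
231 ++++..+++++++++++++++++++++++++++++++++++++++++++++++++++++++++++
232 +++++...+++++++++++++++++++++++++++++++++++++++++++++++++++++++++
233 ++++++++....++++++++++++++++++++++++++..+++++++++++++++++++++++++
234 ++++++++.....+++++++++++++++++++++..+++++++++++.+++++++++++++++++
235 +.++.++++++++.+++.++++...++++++++++++++++++++++++++++++++++++++++
```

>>> {"method": "send_rows", "body": {
  "slide": [
    [0,0,-30],
    [0,0,-30],
    [0,0,0],
    [0,0,0],
    [0,0,0]
  ],
  "rot": [
    [0,0,0],
    [0,0,0],
    [0,0,0],
    [0,0,0],
    [0,0,0]
  ]
}}

```text
time: 22.68
tcp_pos: [569.0, 416.0, 195.6]
orientation: [0.383, 0.924, 0.006, 0.0]
force: [0.3, 0.1, -0.4]
grip_width: 0.436
```

```bash
python3 - <<'E'
from k import *
p,R,s=cur();print(p.round(1),s["force"].round(1),np.abs(s["joint_velocities"]).max())
a=camera("scene");b=camera("scene");t=camera("top")
print("diff",int((cv2.absdiff(a,b).max(2)>40).sum()))
print([x for x in blobs(mask(b,"y"),60) if x[1][0]>400],[x for x in blobs(mask(t,"y"),60) if x[1][0]<230])
# bystanders: local comparison with the first top picture (shifts of small crops)
t0=cv2.imread("pics/top0.png")
for n,(x,y,w) in dict(caliper=(278,120,34),stop=(284,180,15),nipple=(282,267,9),plug=(284,240,9),flare=(286,216,10),pad=(355,137,24),piston=(203,138,14)).items():
    c=t0[y-w:y+w,x-w:x+w];r=cv2.matchTemplate(t[y-w-6:y+w+6,x-w-6:x+w+6],c,cv2.TM_CCOEFF_NORMED);_,v,_,l=cv2.minMaxLoc(r);print(n,l[0]-6,l[1]-6,round(v,2))
E
```

```text
[569.  416.  195.6] [ 0.3  0.1 -0.4] 0.019459372621528873
diff 91
[([457, 190, 24, 27, 280], [470.2, 200.4])] [([139, 192, 22, 25, 159], [152.5, 203.2])]
caliper 0 0 0.99
stop 0 0 0.99
nipple 0 0 0.99
plug 0 0 0.99
flare 0 0 0.99
pad 0 0 1.0
piston 0 0 0.99
```

Strainer unchanged and at rest, bystanders unmoved, arm clear: handing in.

```bash
python3 -c "
from plant import close_job
print(close_job())"
```

```text
the job is handed in; nothing more can be done
None
```

I carried out the whole job and handed it in at about 23 s. By my last checks the strainer lies seated in both red V rests with its cap at the high end. The hand-in gave no verdict.

**What I did**
- I pressed the cap down about 9 mm (roughly 12 N), twisted it 61° anticlockwise and lifted the strainer out with its foot at about 170 mm.
- I stood it upright on the tray floor (peak force about 11 N), let go and backed off. It stayed standing.
- I gripped the wing again with the tool tilted 25°, swung the strainer over and lowered it into the rests (peak force about 6 N). I then eased the grip, opened the fingers and moved away.

**Last checks**
- **Position:** the cap and wing lie within about 1–3 pixels (a few mm) of where a seated strainer should appear, in both the scene and top views. The small gap in the top view is at the dim edges of the cap.
- **At rest:** the strainer's outline did not change between the last looks.
- **Other parts:** all seven other loose parts show no shift in the top view (match 0.99 or better), and the arm touches nothing.

**What failed or stayed open**
- A first try at a 60° tilted grasp ran into a wrist joint limit. It showed a 24 N force reading in free air above the strainer, and the strainer stayed standing. I used 25° instead.
- The tube outline was too much in shadow for a clean separate check of the foot.
- The picture limit kept me from viewing the final scene by eye, so the last checks are numerical only.

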